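Put the second hand nut back on the tofu press

ROBOT

A 6-joint arm with a two-finger parallel gripper is mounted at the origin on a cart in front of the work surface, level with it; the furniture and walls round the work are solid. World frame = base frame: x ahead of the robot, y to its left, z up, the work surface at z = 0. Lengths are in m, angles in degrees, forces in N, time in s.
With the tool pointing down it reaches from about 0.4 to 0.825 m from the base axis. Payload 7 kg.
Tool frame: the origin (TCP) lies between the finger pads, 19 mm behind the fingertips; this is the grasp point; z points along the fingers, y is the line along which they close (so a half turn about z gives the same grasp; the last joint's range is limited). The gripper opens to 88 mm and grips with 3 to 60 N. Pads are 19 mm wide; open, the fingers measure 130 mm over their backs; the gripper's body (78 mm by 193 mm) begins 47 mm behind the grasp point.
Start: joints at [85.491, 20.546, 0.682, 0, -70.136, -16.507], TCP at [0.242, 0.63, 0.245] pointing down, gripper open.
Joint ranges: [-176.03, 176.03], [-82.01, 121.73], [-58.28, 71.71], [-173.87, 95.51], [-174.79, -0.11], [-173.66, 173.66]. Speed limits (degrees/s): [136.94, 136.94, 172.46, 180, 180, 180].

INTERFACE

Orientations are given as [roll, pitch, yaw] about the fixed x, y, z axes, in that order (R = Rz(yaw) Ry(pitch) Rx(roll)).
In Python, from plant import r gives the robot as it stands. The module is installed in compiled form; this text tells all that it offers.
- The arm moves only by the tool jog_arm, never from a script. Its argument "deltas" is a list that holds one entry, the list of rows, each a list of 5 numbers: the opening, from -1 (shut) to 1 (fully open), then the shift along the world's x, y, z in cm, then the turn about the world's z in rad. In form: [[[claw, dx, dy, dz, turn], ...]]. A call has 1 to 8 rows; each row shifts and turns the commanded pose from where the row before left it; what a row does not reach is not made up. A row lasts 1/8 s, in which the tool goes at most 62.5 mm and 10.7 degrees, less where a joint would pass 70% of its speed; a pose out of reach is approached as far as the arm can. A call with a gripper value outside its range is refused whole. The fingers move at their own pace and stop on an object; "force" is the grip in N (left out, the last holds). Time passes only in rows, so rows that do not move let the fingers close. It gives the time, the measured TCP pose, the force, the opening and the grip force at its end, in the units of the state.
- r.get_state(): the state, without advancing time (a new reading comes with each control period).
- r.capture(name): name is "side" or "top"; returns the picture (480x640x3 uint8, blue, green, red); there is no depth.
- r.camera_info(name): a dict with "fx", "fy", "cx", "cy" (pixels), "view" (4x4, takes a point from world to camera coordinates). Camera axes: x right, y up, looking along -z (the intrinsics and any distortion apply to the point x, -y, -z); pixel columns grow to the right and rows downward; lengths in m; the calibration is good to about 2 mm. A picture is of the moment at which its call begins. camera_info takes no time and is no camera call.
- r.close_job(): hands the job in; it is judged then, once.
The state is a dict: "time_s": time; "joints": joint angles; "qd": joint speeds; "joint_torque": joint torques, N m; "tcp_pos": TCP position; "eef_rot": TCP orientation; "contact_force": force on the tool from outside, world axes, zero at the start; "moment": the same for the moment, N m; "gripper_width": finger opening in m; "gripper_force": force on a finger pad.
Only numpy, scipy, OpenCV 4.12 (cv2) and the standard library are available. Lean on these libraries where they do the work, as an engineer would, in place of code of your own. Each camera call takes 0.05 s, during which the arm holds its last target. There are 200 camera calls.

TASK

One hand nut of the tofu press is off: set the loose steel nut, flange down, on the bare stud and turn it gently backwards (anticlockwise seen from above) until you feel it drop into the thread. Then screw it down clockwise until the wooden plate is pulled fully down, level on its box, and let go. Never force the nut on its thread, and leave everything else where it stands.

Things in the scene. Friction and masses are not known exactly. Their poses are not given: they have to be found in the camera images.
- nut: loose steel hand nut, about 0.11 kg: hexagon 40 mm across flats, 46 mm over corners, 36 mm high in all; its lowest 5 mm are a round flange 54 mm wide. Open bore 28 mm wide. Stands flange down on the worktop. Origin: centre of its underside; z up. Flats face its x axis and every 60 degrees from it; grip two flats, fingertips above the flange (TCP 24 to 30 mm above the underside).
- nut_lugs (a point): point on the nut's axis, 10 mm above its underside, level with its thread: three short lugs in the bore, 120 degrees apart, 2.4 mm thick, reaching in to a 20 mm circle. Where they stand relative to the flats is not known.
- stud_tip (a point): centre of the flat top of the bare upright stud of the press, 113 mm above the worktop; axes as the press. The stud ends in a plain pilot: 10 mm wide at the tip, 18 mm wide from 5 mm below it. It guides the nut with 1 mm play all round. Given poses may be 2 mm off, so feel the landing.
- thread_top (a point): on the stud's axis, 9.5 mm below the tip: top of the thread, right-hand, 26 mm over crests, three starts, pitch 6.5 mm, so 19.5 mm a turn (3.1 mm per rad), 1.5 mm axial play; holds by friction. Each start has a blunt end, at an unknown angle. Set down at any angle the nut's lugs rest on the thread, its underside 8.8 to 15.3 mm below this point.
- nut_seat (a point): on the stud's axis, 31 mm below the tip, 82 mm above the worktop: where the nut's underside ends. Turned backwards the nut climbs until its underside is 12.7 mm above this point and there, within a third of a turn, drops 6.5 mm off the blunt ends, if the hand follows it down. From there about 2.7 rad clockwise bring it here.
- press_plate (a joint): wooden pressing plate, 100 x 190 x 14 mm, rocking about the stud that has its nut: 0 rad is level, fully down on the box (a hard stop, plate top 82 mm above the worktop). A spring holds it at about 0.031 rad, the bare-stud end 4 mm high; pulling it down takes 3 to 8 N at the bare stud. Turning the nut takes under 0.1 N m until the stop, then quickly more: 0.15 N m is snug, 0.3 too much.
- press: tofu press, fixed: wooden base 125 x 225 x 18 mm, slotted steel box 96 x 82 mm, two steel studs 130 mm apart along the body's y axis. Origin: centre of the underside. The stud at y = +65 mm already has its nut screwed down (same shape, top 118 mm above the worktop; leave it); the bare one is at y = -65 mm. Wall cabinets hang beyond x = 0.59 m, from 0.43 m up.
- honey_jar: glass honey jar with black lid, 65 mm wide, 86 mm high; origin under its centre. A bystander.
- pepper_mill: turned dark wooden pepper mill, 58 mm wide, 160 mm high; origin under its centre. A bystander.
- salt_shaker: glass salt shaker with a grey domed top, 44 mm wide, 90 mm high; origin under its centre. A bystander.
- espresso_cup: small green and white cup with a handle, 64 x 89 mm, 48 mm high; origin underneath. A bystander.
- kitchen_timer: round white and grey wind-up timer, 64 mm wide, 49 mm high; origin under its centre. A bystander.
- pinch_bowl: small grey-brown bowl, 62 mm wide, 31 mm high; origin under its centre. A bystander.
- teaspoon: steel teaspoon lying flat, 130 x 26 mm, 11 mm high; origin under its centre. A bystander.
Things that resemble listed ones, but are neither listed nor needed, are in the scene too. What is shaped like the nut but blue or red is not meant.

How it is judged:
By the outcome, as a careful person would: the job done as asked, in the order asked, and still so for the second after the job is handed in, with the robot touching nothing.
It also fails if it takes over 72 s, if anything falls off the work surface, if the arm or the gripper's body presses on something with over 40 N, if the wrist force passes 120 N, or if a joint passes its speed limit or range.

## Working session

There is one attempt and no reset: what is moved stays moved. The work goes in short steps, Python scripts to look and compute and a tool call to move; the robot and the scene stay as the last step left them, time stands still between calls to the robot, and variables do not carry over. Pictures are saved under pics/ and viewed, at most 10 in all, crops included, and the job is handed in when it is done.

Besides the shell and the picture viewer there is one more tool, called after "Emit:" as name([rows], argument=value, ...), one row to a line, values as JSON. jog_arm: Moves the arm, as the interface text tells. Its arguments: {"type":"object","properties":{"deltas":{"type":"array"},"force":{"type":"number"}},"required":["deltas"]}

```bash
mkdir -p pics; cat > h.py <<'E'
import numpy as np, cv2
from plant import r
def cam(n):
    c=r.camera_info(n); return c
def ray(n,u,v):
    c=cam(n); V=np.array(c["view"]); R=V[:3,:3]; t=V[:3,3]
    d=np.array([(u-c["cx"])/c["fx"],-(v-c["cy"])/c["fy"],-1.]); return -R.T@t, R.T@d
def onz(n,u,v,z):
    o,d=ray(n,u,v); return o+d*(z-o[2])/d[2]
def proj(n,p):
    c=cam(n); V=np.array(c["view"]); q=V[:3,:3]@np.array(p)+V[:3,3]
    return c["cx"]+c["fx"]*q[0]/-q[2], c["cy"]+c["fy"]*-q[1]/-q[2]
E
python3 - <<'E'
from h import *
for n in("top","side"):
    im=r.capture(n); cv2.imwrite(f"pics/{n}0.png",im); c=r.camera_info(n); print(n,{k:(np.round(v,3).tolist()) for k,v in c.items() if not isinstance(v,str)}); print(ray(n,320,240))
print(r.get_state())
E
```

```text
top {'fx': 550.126, 'fy': 550.126, 'cx': 323.585, 'cy': 238.296, 'view': [[0.012, -1.0, -0.003, -0.105], [0.998, 0.012, 0.059, -0.552], [-0.059, -0.003, 0.998, -1.451], [0.0, 0.0, 0.0, 1.0]]}
(array([ 0.46602761, -0.10269667,  1.48037355]), array([ 0.05601092,  0.00987447, -0.9984074 ]))
side {'fx': 484.982, 'fy': 484.982, 'cx': 327.952, 'cy': 242.922, 'view': [[0.987, -0.159, -0.014, -0.544], [0.094, 0.508, 0.856, -0.079], [-0.129, -0.847, 0.516, -1.254], [0.0, 0.0, 0.0, 1.0]]}
(array([ 0.38286882, -1.1085498 ,  0.70751861]), array([ 0.11353297,  0.85228971, -0.51089887]))
{'time_s': 0.1, 'joints': array([ 8.54926788e+01,  2.05877288e+01,  6.38502932e-01, -1.58000611e-02,
       -7.01359512e+01, -1.65073089e+01]), 'qd': array([-0.00749632, -0.09529857,  0.00377324,  0.09918768,  0.03202068,
        0.07986979]), 'joint_torque': array([-2.54306702e-03, -5.84166062e+01,  2.93751132e+01,  7.01552823e+00,
        1.01453962e-02, -5.32030185e-05]), 'tcp_pos': array([0.24194186, 0.62971122, 0.24451401]), 'eef_rot': array([ 1.79914113e+02, -9.96236668e-03, -2.10200024e+01]), 'contact_force': array([0.50085538, 0.41997719, 0.84993262]), 'moment': array([-0.0677374 ,  0.01514639,  0.00048393]), 'gripper_force': 0.0, 'gripper_width': 0.08726104322091774}
```

View pics/top0.png

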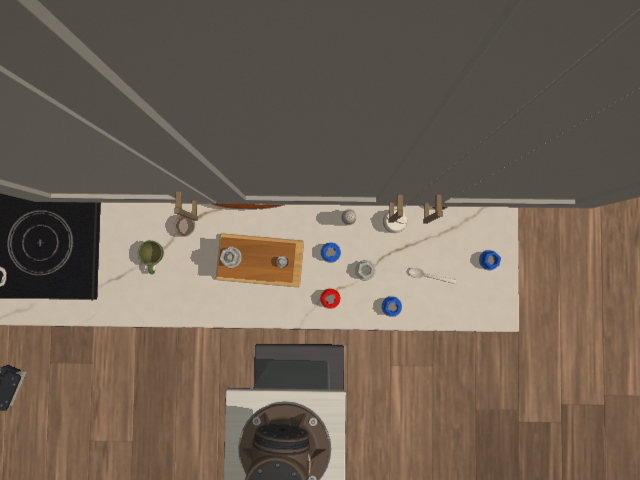

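View pics/side0.png

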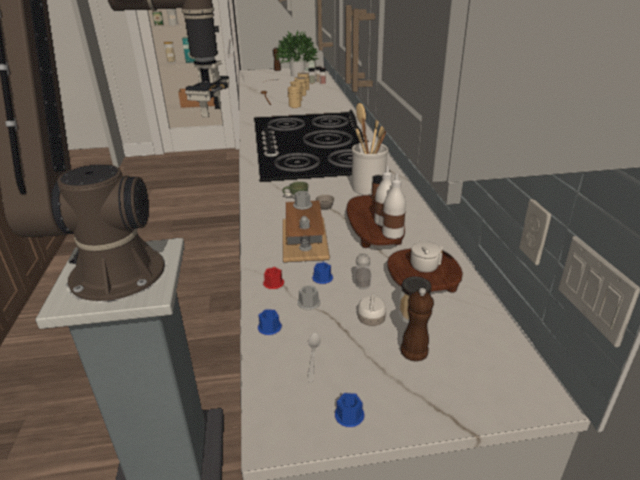

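Top view: loose steel nut at (366,270). Lookalikes are the blue ones at (331,253), (392,306) and (490,260), and the red one at (331,298). The press has its fitted nut at (230,258) and the bare stud at (282,262). Only the grey one at (366,270), which is (309,297) in the side view, fits "loose steel". I'll confirm this in an enlarged crop.

```bash
python3 - <<'E'
from h import *
t=cv2.imread("pics/top0.png"); s=cv2.imread("pics/side0.png")
z=lambda im,x,y,w,h,k: cv2.resize(im[y:y+h,x:x+w],None,fx=k,fy=k,interpolation=cv2.INTER_CUBIC)
a=z(t,346,250,40,40,10); b=z(s,289,277,40,40,10)[:,:400]
c=z(t,265,245,40,20,10); d=z(s,275,185,60,30,400/60)
cv2.imwrite("pics/crop1.png",np.vstack([np.hstack([a,b]),np.hstack([c,d[:200]])]))
# segmentation of the nut, flat ring
for (x,y) in((366,270),):
    g=cv2.cvtColor(t,cv2.COLOR_BGR2GRAY)[255:286,351:382]
    print(g[::1, ::1])
for n,u,v,zz in(("top",366,270,.036),("side",309,291,.036),("top",282,262,.113),("top",230,258,.118),("side",305,220,.113)): print(n,onz(n,u,v,zz))
E
```

```text
[[188 188 190 189 190 190 191 188 188 188 188 187 188 188 189 189 191 190
  190 189 190 189 189 188 188 188 188 186 187 187 184]
 [188 190 189 189 190 191 189 188 189 188 188 187 186 188 189 189 190 190
  189 190 188 189 188 188 187 187 188 187 186 183 173]
 [189 190 190 190 189 189 189 189 189 187 188 187 188 188 189 188 188 188
  188 188 188 188 189 189 188 187 188 186 181 169 152]
 [188 190 190 189 189 190 189 188 188 188 189 188 188 189 188 188 189 188
  188 189 188 188 187 188 186 187 186 181 169 148 138]
 [188 190 190 190 189 189 189 189 188 188 188 181 178 176 182 181 184 188
  188 188 188 189 189 187 187 186 183 167 147 137 147]
 [188 187 191 189 179 178 179 189 188 176 177 156 140 125 150 148 164 181
  180 182 187 188 188 187 187 186 170 154 143 159 171]
 [190 190 189 180 128 121 121 174 178 110 119 142 142 143 146 146 156 158
  147 157 180 188 188 188 186 182 159 154 161 175 182]
 [190 180 179 128 123 121 121 119 104 105  94 107 108 114 132 133 160 160
  150 159 157 182 187 186 183 176 157 161 178 183 186]
 [179 127 121 120 121 121 117 101 102 117 111 133 143 156 156 156 17
[... 2405 characters left out ...]
180 183 187 188 187 187 188 188 187 187 187 186 188
  189 189 188 189 188 190 189 189 190 190 191 191 191]
 [183 177 173 178 182 186 187 187 188 188 187 188 186 188 188 187 187 187
  189 188 187 188 189 188 189 187 189 190 190 190 190]
 [174 171 174 181 186 187 188 187 186 186 187 187 188 188 186 187 188 188
  187 187 187 189 188 189 189 189 190 188 190 191 190]
 [174 177 180 185 188 188 187 188 188 188 188 187 188 188 189 188 188 187
  187 187 189 188 189 188 188 189 189 189 189 189 190]]
top [ 0.46980797 -0.20996897  0.036     ]
side [ 0.47373401 -0.21135003  0.036     ]
top [0.48684123 0.00451252 0.113     ]
top [0.49505942 0.13309313 0.118     ]
side [ 0.49156221 -0.0098015   0.113     ]
```

View pics/crop1.png

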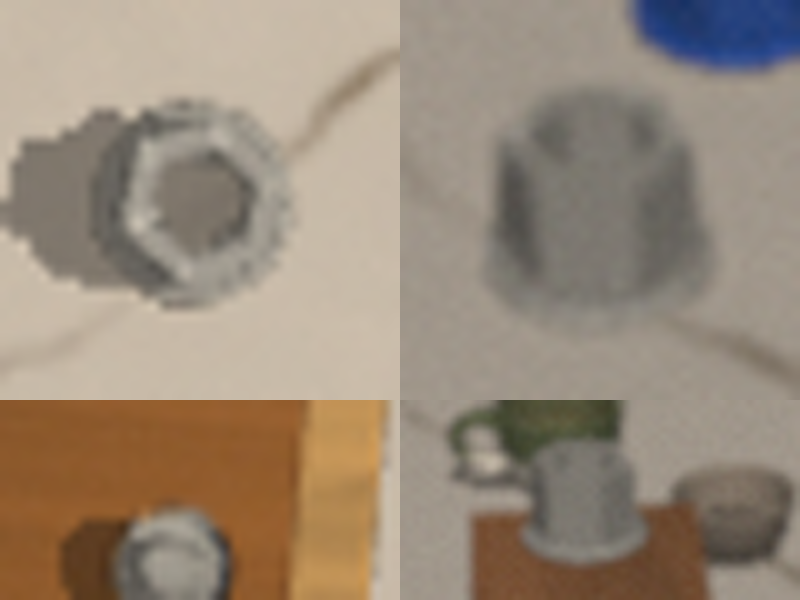

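The crop shows the grey steel hex nut at crop (200,200), so (366,270) is the one, with its bore open and a flat roughly facing the side camera. Next I'll measure the nut and stud more precisely and check for tall neighbours.

```bash
python3 - <<'E'
from h import *
z=lambda im,x,y,w,h,k: cv2.resize(im[y:y+h,x:x+w],None,fx=k,fy=k,interpolation=cv2.INTER_CUBIC)
t=np.mean([r.capture("top").astype(float) for _ in range(3)],0).astype(np.uint8); s=np.mean([r.capture("side").astype(float) for _ in range(3)],0).astype(np.uint8)
cv2.imwrite("pics/crop2.png",np.vstack([np.hstack([z(s,285,215,40,30,10),z(t,262,247,40,30,10)]),np.hstack([z(s,290,280,40,30,10),z(t,346,255,40,30,10)])]))
for n,p,zz in (("flange",(365,269.7),.004),("bore",(365.8,269.5),.036),("thr",(282,261),.1035),("tip",(281.5,261.3),.113),("fitnut",(230,258),.118)): print(n,onz("top",*p,zz).round(4))
for n,p,zz in (("mill",(416,352),0),("mill2",(415,290),.0),("bottle",(393,238),.03),("timer",(372,320),0),("shaker",(362,284),0)): print(n,onz("side",*p,zz).round(3))
# predicted pixels in side view of key points
for p in ((.47,-.21,0),(.47,-.21,.036),(.487,.0045,.113),(.487,.0045,.082)): print(p,np.round(proj("side",p),1))
E
```

```text
flange [ 0.4707 -0.2097  0.004 ]
bore [ 0.4711 -0.2094  0.036 ]
thr [0.4895 0.0053 0.1035]
tip [0.4886 0.0058 0.113 ]
fitnut [0.4951 0.1331 0.118 ]
mill [ 0.669 -0.409  0.   ]
mill2 [ 0.732 -0.205  0.   ]
bottle [ 0.732 -0.004  0.03 ]
timer [ 0.604 -0.295  0.   ]
shaker [ 0.611 -0.158  0.   ]
(0.47, -0.21, 0) [307.9 303.2]
(0.47, -0.21, 0.036) [307.3 290.8]
(0.487, 0.0045, 0.113) [302.6 217.6]
(0.487, 0.0045, 0.082) [303.1 228. ]
```

View pics/crop2.png

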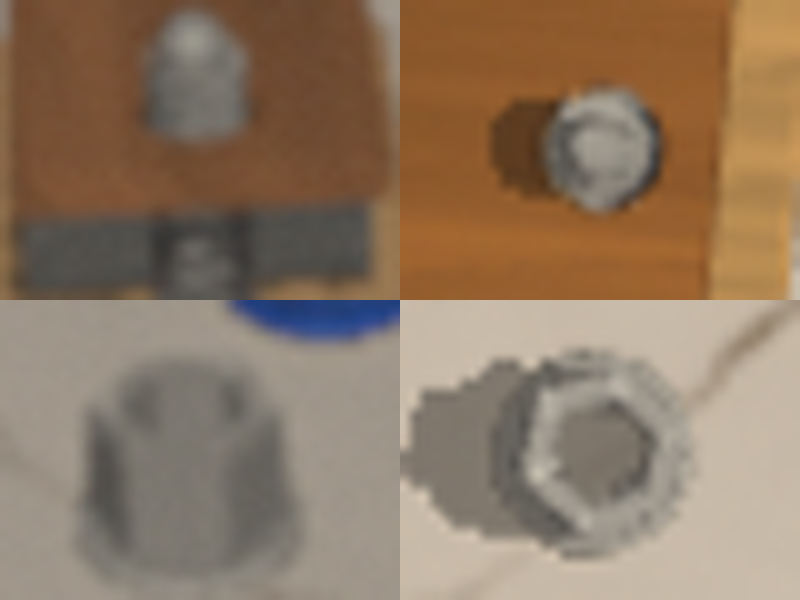

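Stud tip is at about (0.4893, 0.0053) and the nut at (0.471, -0.2095). The nut's flats face roughly 16° from x, so I'll grasp at yaw -74. Moving above the nut first.

Emit:
jog_arm([
  [[0.5,2.86,-4.7,0,0],[0.5,2.86,-4.7,0,0],[0.5,2.86,-4.7,0,0],[0.5,2.86,-4.7,0,0],[0.5,2.86,-4.7,0,0],[0.5,2.86,-4.7,0,0],[0.5,2.86,-4.7,0,0],[0.5,2.86,-4.7,0,0]],
], force=25)

```text
time_s: 1.4
tcp_pos: [0.4716, 0.2525, 0.2458]
eef_rot: [-180.0, -0.0, -21.0]
contact_force: [0.6, 0.5, 0.9]
gripper_width: 0.066
gripper_force: 0.0
```

Emit:
jog_arm([
  [[0.5,0,-5.79,0,-0.116],[0.5,0,-5.79,0,-0.116],[0.5,0,-5.79,0,-0.116],[0.5,0,-5.79,0,-0.116],[0.5,0,-5.79,0,-0.116],[0.5,0,-5.79,0,-0.116],[0.5,0,-5.79,0,-0.116],[0.5,0,-5.79,0,-0.116]],
])

```text
time_s: 2.4
tcp_pos: [0.4707, -0.211, 0.2458]
eef_rot: [-179.9, -0.0, -74.4]
contact_force: [1.0, 1.4, 1.2]
gripper_width: 0.0655
gripper_force: 0.0
```

Emit:
jog_arm([
  [[0.5,0,0,-4,0],[0.5,0,0,-4,0],[0.5,0,0,-4,0],[0.5,0,0,0,0],[0.5,0,0,0,0]],
])

```text
time_s: 3.02
tcp_pos: [0.4719, -0.2093, 0.1268]
eef_rot: [-179.9, -0.1, -74.2]
contact_force: [-0.6, 0.6, 0.5]
gripper_width: 0.0657
gripper_force: 0.0
```

Emit:
jog_arm([
  [[0.5,-0.1,0,-4,0],[0.5,0,0,-4,0],[0.5,0,0,-1.9,0],[0.5,0,0,0,0],[0.5,0,0,0,0]],
])

```text
time_s: 3.65
tcp_pos: [0.4714, -0.2092, 0.0282]
eef_rot: [-179.8, -0.1, -74.2]
contact_force: [-0.8, 0.8, -0.5]
gripper_width: 0.0656
gripper_force: 0.0
```

```bash
python3 - <<'E'
from h import *
s=r.capture("side"); t=r.capture("top")
z=lambda im,x,y,w,h,k: cv2.resize(im[y:y+h,x:x+w],None,fx=k,fy=k,interpolation=cv2.INTER_CUBIC)
cv2.imwrite("pics/grasp.png",np.hstack([z(s,270,225,80,100,5),z(t,326,220,80,100,5)]))
st=r.get_state(); print(st["tcp_pos"],st["eef_rot"],st["contact_force"],st["joints"])
E
```

```text
[ 0.47116801 -0.20919456  0.02802991] [-1.79839448e+02 -6.27488552e-02 -7.41665789e+01] [0.06655443 0.21337552 0.23968943] [-2.09092381e+00  2.01096471e+01 -3.41919780e+01  1.77108162e-02
 -3.55263049e+01  1.79100344e+01]
```

View pics/grasp.png

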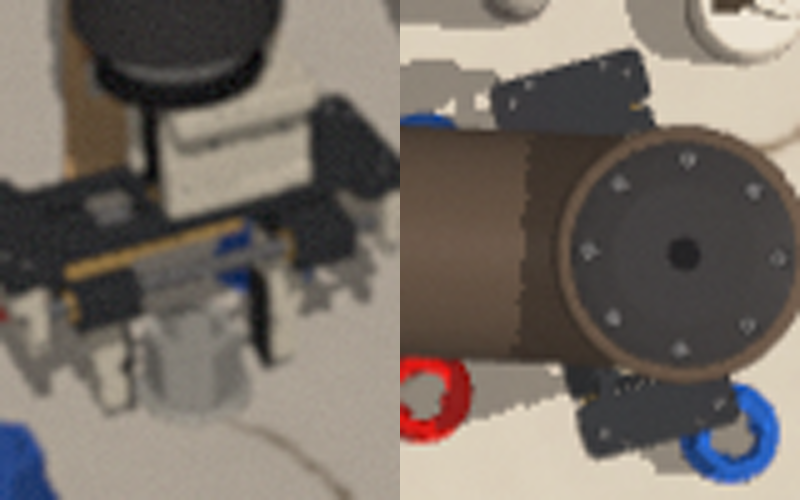

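The picture shows the fingers either side of the nut (side crop about (195,360)) with nothing touched. Closing now.

Emit:
jog_arm([
  [[-1,0,0,0,0],[-1,0,0,0,0],[-1,0,0,0,0],[-1,0,0,0,0],[-1,0,0,0,0],[-1,0,0,0,0]],
], force=25)

```text
time_s: 4.5
tcp_pos: [0.4703, -0.2092, 0.0266]
eef_rot: [-180.0, -0.0, -74.2]
contact_force: [0.8, 0.8, 5.1]
gripper_width: 0.0399
gripper_force: 25.0
```

Emit:
jog_arm([
  [[-1,0,0,2,0],[-1,0,0,4,0],[-1,0,0,4,0],[-1,0,0,4.5,0],[-1,0,0,0,0]],
])

```text
time_s: 5.12
tcp_pos: [0.4714, -0.2094, 0.1744]
eef_rot: [-179.7, -0.1, -74.2]
contact_force: [0.5, 0.8, -1.6]
gripper_width: 0.04
gripper_force: 25.0
```

Emit:
jog_arm([
  [[-1,0.4,4,0,0],[-1,0.4,4,0,0],[-1,0.4,4.5,0,0],[-1,0.4,4.5,0,0],[-1,0.3,4.45,0,0],[-1,0,0,0,0],[-1,0,0,0,0],[-1,0,0,0,0]],
])

```text
time_s: 6.12
tcp_pos: [0.4884, 0.0045, 0.1708]
eef_rot: [179.9, -0.0, -74.3]
contact_force: [0.3, 0.3, -1.0]
gripper_width: 0.0397
gripper_force: 25.0
```

```bash
python3 - <<'E'
from h import *
s=np.mean([r.capture("side").astype(float) for _ in range(3)],0).astype(np.uint8)
z=lambda im,x,y,w,h,k: cv2.resize(im[y:y+h,x:x+w],None,fx=k,fy=k,interpolation=cv2.INTER_CUBIC)
cv2.imwrite("pics/over.png",z(s,270,170,60,60,10))
S=[r.get_state()]
st=S[0]; print(st["tcp_pos"],st["eef_rot"],st["contact_force"],st["moment"],st["joints"].round(1))
E
```

```text
[0.48870627 0.00456538 0.17120757] [ 1.79981806e+02  1.30868910e-03 -7.42682928e+01] [-0.54906585 -0.23039769 -0.60452071] [ 0.03383155 -0.00640664 -0.02018503] [ 23.6   6.7 -28.3  -0.  -55.   -7.9]
```

View pics/over.png

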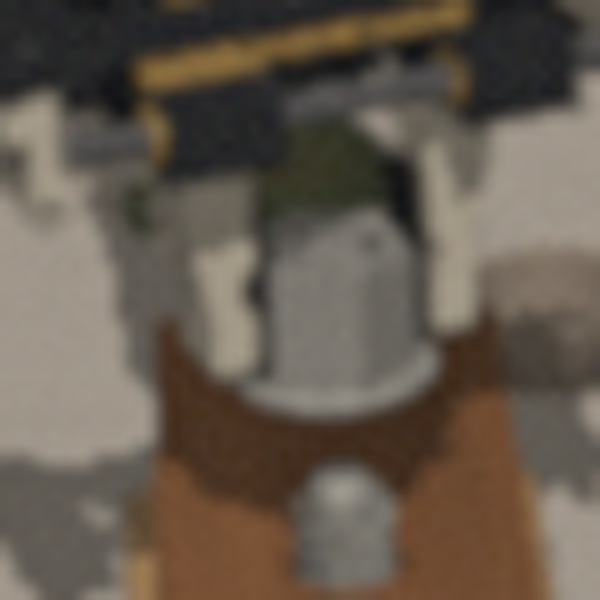

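The nut hangs straight in the fingers, with its flange at crop (341,400) over the stud at (347,520). The 0.6 px difference is what the height gap predicts. Lowering.

Emit:
jog_arm([
  [[-1,0,0.08,-1.5,0],[-1,0,0,-1.5,0],[-1,0,0,-0.4,0],[-1,0,0,-0.4,0],[-1,0,0,-0.3,0],[-1,0,0,0,0],[-1,0,0,0,0]],
])

```text
time_s: 7.15
tcp_pos: [0.4891, 0.0062, 0.1306]
eef_rot: [-180.0, 0.0, -74.2]
contact_force: [-0.5, -0.1, -1.6]
gripper_width: 0.0397
gripper_force: 25.0
```

Emit:
jog_arm([
  [[-1,0,0,-0.2,0],[-1,0,0,-0.2,0],[-1,0,0,0,0]],
])

```text
time_s: 7.52
tcp_pos: [0.4897, 0.0065, 0.1266]
eef_rot: [-179.9, 0.0, -74.2]
contact_force: [2.3, 1.1, -1.9]
gripper_width: 0.0395
gripper_force: 25.0
```

Emit:
jog_arm([
  [[-1,0.06,0.03,-0.15,0],[-1,0,0,-0.15,0],[-1,0,0,0,0]],
])

```text
time_s: 7.9
tcp_pos: [0.4899, 0.007, 0.1233]
eef_rot: [-179.9, 0.0, -74.2]
contact_force: [3.0, 4.0, -1.1]
gripper_width: 0.0397
gripper_force: 25.0
```

```bash
cat >s.py <<'E'
from h import *
S=[]
for _ in range(3):
    r.capture("side"); S.append(r.get_state())
m=lambda k:np.mean([s[k] for s in S],0).round(4)
print(S[-1]["time_s"],m("tcp_pos"),m("contact_force"),m("moment"),m("eef_rot"))
E
python3 s.py
```

```text
8.05 [0.4899 0.007  0.1233] [ 1.9859  4.5269 -1.5324] [ 1.8192 -1.0793 -0.0286] [-1.799468e+02  3.010000e-02 -7.418400e+01]
```

Emit:
jog_arm([
  [[-1,0.05,0.1,0,0],[-1,0,0,0,0]],
])

```text
time_s: 8.3
tcp_pos: [0.4897, 0.0074, 0.1232]
eef_rot: [180.0, -0.0, -74.2]
contact_force: [1.4, 2.1, -0.4]
gripper_width: 0.0397
gripper_force: 25.0
```

```bash
python3 s.py
```

```text
8.45 [0.4898 0.0073 0.1232] [ 1.415   1.4912 -1.1786] [ 0.7224 -0.6477 -0.0098] [ 1.799697e+02 -2.600000e-03 -7.419050e+01]
```

Emit:
jog_arm([
  [[-1,0.05,0.05,-0.1,0],[-1,0,0,-0.1,0],[-1,0,0,0,0]],
])

```text
time_s: 8.82
tcp_pos: [0.49, 0.0077, 0.121]
eef_rot: [179.9, -0.0, -74.2]
contact_force: [-0.4, -0.7, -1.0]
gripper_width: 0.0398
gripper_force: 25.0
```

Emit:
jog_arm([
  [[-1,0,0,-0.1,0],[-1,0,0,-0.1,0],[-1,0,0,0,0]],
])

```text
time_s: 9.2
tcp_pos: [0.4904, 0.0079, 0.1192]
eef_rot: [180.0, -0.0, -74.2]
contact_force: [1.2, -0.0, -0.9]
gripper_width: 0.0395
gripper_force: 25.0
```

Emit:
jog_arm([
  [[-1,0,0,-0.1,0],[-1,0,0,-0.1,0],[-1,0,0,0,0]],
])

```text
time_s: 9.57
tcp_pos: [0.4906, 0.0079, 0.1178]
eef_rot: [-180.0, -0.0, -74.2]
contact_force: [-2.0, 0.6, 3.9]
gripper_width: 0.0396
gripper_force: 25.0
```

Emit:
jog_arm([
  [[-1,0,0,-0.1,0],[-1,0,0,0,0]],
])

```text
time_s: 9.82
tcp_pos: [0.4907, 0.008, 0.1175]
eef_rot: [-180.0, -0.0, -74.2]
contact_force: [-4.1, 1.5, 12.1]
gripper_width: 0.04
gripper_force: 25.0
```

Landed with the TCP at 0.1178, so the underside is about 91 mm up. I'll ease the pressure and start turning backwards, following the climb.

Emit:
jog_arm([
  [[-1,-0.02,0.02,-0.0,0],[-1,-0.02,0,0.07,0],[-1,0,0,0.04,0.12],[-1,0,0,0.04,0.12],[-1,0,0,0,0]],
])

```text
time_s: 10.45
tcp_pos: [0.4908, 0.0083, 0.1184]
eef_rot: [-179.9, -0.0, -60.5]
contact_force: [-0.8, 0.4, 4.9]
gripper_width: 0.04
gripper_force: 25.0
```

Emit:
jog_arm([
  [[-1,0,0,0.037,0.12],[-1,0,0,0.037,0.12],[-1,0,0,0.037,0.12],[-1,0,0,0,0]],
])

```text
time_s: 10.95
tcp_pos: [0.4908, 0.0084, 0.1195]
eef_rot: [-179.9, -0.1, -39.9]
contact_force: [-0.6, -0.3, 6.1]
gripper_width: 0.0399
gripper_force: 25.0
```

Emit:
jog_arm([
  [[-1,0,0,0.037,0.12],[-1,0,0,0.037,0.12],[-1,0,0,0,0]],
])

```text
time_s: 11.32
tcp_pos: [0.4908, 0.0084, 0.1203]
eef_rot: [-180.0, -0.1, -26.1]
contact_force: [1.0, -0.2, 6.0]
gripper_width: 0.0398
gripper_force: 25.0
```

Emit:
jog_arm([
  [[-1,0,0,0.037,0.12],[-1,0,0,0.037,0.12],[-1,0,0,0,0]],
])

```text
time_s: 11.7
tcp_pos: [0.4899, 0.0081, 0.1204]
eef_rot: [180.0, 0.0, -12.5]
contact_force: [-0.3, 1.2, 3.3]
gripper_width: 0.0398
gripper_force: 25.0
```

Emit:
jog_arm([
  [[-1,0,0,0.03,0.1],[-1,0,0,0,0]],
])

```text
time_s: 11.95
tcp_pos: [0.49, 0.0082, 0.1205]
eef_rot: [-180.0, 0.0, -6.8]
contact_force: [1.0, -0.1, -1.9]
gripper_width: 0.0399
gripper_force: 25.0
```

The supporting force is gone, so the lugs are off the blunt ends. Following it down.

Emit:
jog_arm([
  [[-1,0,0,-0.1,0.04],[-1,0,0,-0.1,0],[-1,0,0,0,0]],
])

```text
time_s: 12.32
tcp_pos: [0.4901, 0.0082, 0.1186]
eef_rot: [-180.0, 0.0, -4.5]
contact_force: [1.4, -0.5, -1.1]
gripper_width: 0.0399
gripper_force: 25.0
```

Emit:
jog_arm([
  [[-1,0,0,-0.1,0],[-1,0,0,-0.1,0],[-1,0,0,0,0]],
])

```text
time_s: 12.7
tcp_pos: [0.4899, 0.0082, 0.1166]
eef_rot: [180.0, 0.0, -4.3]
contact_force: [0.7, 0.3, -1.1]
gripper_width: 0.0402
gripper_force: 25.0
```

Emit:
jog_arm([
  [[-1,0,0,-0.1,0],[-1,0,0,0,0]],
])

```text
time_s: 12.95
tcp_pos: [0.49, 0.0081, 0.1156]
eef_rot: [180.0, 0.0, -4.3]
contact_force: [-0.1, 0.3, -0.6]
gripper_width: 0.0399
gripper_force: 25.0
```

Emit:
jog_arm([
  [[-1,0,0,-0.07,0],[-1,0,0,0,0]],
])

```text
time_s: 13.2
tcp_pos: [0.49, 0.0081, 0.1152]
eef_rot: [180.0, 0.0, -4.3]
contact_force: [-0.6, 0.2, 1.6]
gripper_width: 0.0402
gripper_force: 25.0
```

It dropped about 6 mm and landed at 0.1152. Now clockwise, following the thread down.

Emit:
jog_arm([
  [[-1,0,0,0.01,-0.1],[-1,0,0,-0.03,-0.1],[-1,0,0,-0.03,-0.1],[-1,0,0,-0.03,-0.1],[-1,0,0,0,0]],
])

```text
time_s: 13.82
tcp_pos: [0.49, 0.0081, 0.1142]
eef_rot: [180.0, 0.0, -27.2]
contact_force: [0.2, -0.2, -0.6]
gripper_width: 0.0397
gripper_force: 25.0
```

```bash
python3 s.py
```

```text
13.975 [0.49   0.0082 0.1142] [ 0.6245  0.042  -0.8217] [ 0.0054  0.0092 -0.0008] [ 1.799963e+02  6.600000e-03 -2.708450e+01]
```

Emit:
jog_arm([
  [[-1,0,0,-0.031,-0.1],[-1,0,0,-0.031,-0.1],[-1,0,0,-0.031,-0.1],[-1,0,0,-0.031,-0.1],[-1,0,0,0,0]],
])

```text
time_s: 14.6
tcp_pos: [0.4904, 0.0083, 0.1132]
eef_rot: [-180.0, -0.0, -50.0]
contact_force: [0.2, 0.6, 0.7]
gripper_width: 0.0403
gripper_force: 25.0
```

```bash
python3 s.py
```

```text
14.75 [0.4903 0.0083 0.1132] [0.6659 0.1124 0.5345] [ 0.1082 -0.2813 -0.0125] [-1.799713e+02 -1.280000e-02 -4.995150e+01]
```

Emit:
jog_arm([
  [[-1,0,0,-0.025,-0.1],[-1,0,0,-0.025,-0.1],[-1,0,0,-0.025,-0.1],[-1,0,0,-0.025,-0.1],[-1,0,0,0,0]],
])

```text
time_s: 15.38
tcp_pos: [0.4903, 0.0082, 0.1122]
eef_rot: [-180.0, -0.0, -72.9]
contact_force: [1.3, -0.1, 1.4]
gripper_width: 0.04
gripper_force: 25.0
```

```bash
python3 s.py
```

```text
15.525 [0.4903 0.0082 0.1122] [0.8173 0.1725 1.2252] [ 0.0413 -0.4988  0.0328] [-1.799735e+02 -2.400000e-03 -7.286140e+01]
```

Emit:
jog_arm([
  [[-1,0,0,-0.025,-0.1],[-1,0,0,-0.025,-0.1],[-1,0,0,-0.025,-0.1],[-1,0,0,-0.025,-0.1],[-1,0,0,0,0]],
])

```text
time_s: 16.15
tcp_pos: [0.4904, 0.0083, 0.1112]
eef_rot: [-180.0, 0.0, -95.8]
contact_force: [0.8, 1.3, 2.2]
gripper_width: 0.04
gripper_force: 25.0
```

```bash
python3 s.py
```

```text
16.3 [0.4903 0.0083 0.1112] [1.6578 0.0845 2.2574] [ 0.1206 -0.7537  0.0774] [-1.79971e+02  1.23000e-02 -9.57781e+01]
```

Emit:
jog_arm([
  [[-1,0.03,0,-0.027,-0.1],[-1,0,0,-0.027,-0.1],[-1,0,0,-0.027,-0.1],[-1,0,0,-0.027,-0.1],[-1,0,0,0,0]],
])

```text
time_s: 16.92
tcp_pos: [0.4905, 0.0082, 0.1101]
eef_rot: [-180.0, 0.0, -118.8]
contact_force: [0.2, 0.6, 2.8]
gripper_width: 0.0397
gripper_force: 25.0
```

```bash
python3 s.py
```

```text
17.075 [0.4905 0.0082 0.11  ] [ 1.9885 -0.19    3.0956] [ 0.023  -0.7796  0.0331] [-1.799895e+02  8.600000e-03 -1.186984e+02]
```

Emit:
jog_arm([
  [[-1,0.03,0,-0.028,-0.1],[-1,0,0,-0.028,-0.1],[-1,0,0,0,0]],
])

```text
time_s: 17.45
tcp_pos: [0.4908, 0.0082, 0.1095]
eef_rot: [-180.0, 0.0, -130.2]
contact_force: [1.4, 0.3, 3.0]
gripper_width: 0.0399
gripper_force: 25.0
```

```bash
python3 s.py
```

```text
17.6 [0.4907 0.0082 0.1094] [1.1803 0.2556 3.4888] [ 0.0502 -0.7536  0.0175] [-1.799981e+02  4.400000e-03 -1.301619e+02]
```

Emit:
jog_arm([
  [[-1,0,0,-0.025,-0.08],[-1,0,0,-0.025,-0.08],[-1,0,0,0,0]],
])

```text
time_s: 17.98
tcp_pos: [0.4908, 0.0082, 0.109]
eef_rot: [-180.0, 0.0, -139.4]
contact_force: [2.6, -0.8, 3.6]
gripper_width: 0.0399
gripper_force: 25.0
```

```bash
python3 s.py
```

```text
18.125 [0.4907 0.0082 0.1089] [1.937  0.5226 4.0629] [-0.0237 -0.8506 -0.    ] [-1.799975e+02  6.200000e-03 -1.393540e+02]
```

Emit:
jog_arm([
  [[-1,0,0,-0.02,-0.07],[-1,0,0,-0.02,-0.07],[-1,0,0,0,0]],
])

```text
time_s: 18.5
tcp_pos: [0.4906, 0.0082, 0.1085]
eef_rot: [180.0, -0.0, -147.5]
contact_force: [1.3, 0.3, 5.6]
gripper_width: 0.0401
gripper_force: 25.0
```

```bash
python3 s.py
```

```text
18.65 [0.4906 0.0082 0.1086] [0.5979 0.6101 5.3843] [ 0.1133 -0.5657 -0.043 ] [ 1.799956e+02 -3.800000e-03 -1.474394e+02]
```

Emit:
jog_arm([
  [[-1,0,0,0,-0.07],[-1,0,0,0,-0.07],[-1,0,0,0,0]],
])

```text
time_s: 19.02
tcp_pos: [0.4904, 0.0081, 0.1085]
eef_rot: [180.0, -0.0, -155.5]
contact_force: [0.5, 0.3, 6.5]
gripper_width: 0.0396
gripper_force: 25.0
```

```bash
python3 s.py
```

```text
19.175 [0.4905 0.0081 0.1085] [0.5138 0.1761 5.5721] [ 0.1353 -0.391  -0.0811] [ 1.799923e+02 -1.790000e-02 -1.554642e+02]
```

```bash
cat >>s.py <<'E'
print("joints",m("joints").round(2),"tau",m("joint_torque").round(3),"Mz",[round(s["moment"][2],3) for s in S])
E
python3 s.py
```

```text
19.325 [0.4904 0.0081 0.1085] [ 0.6339 -0.3406  6.2255] [ 0.1579 -0.397  -0.0799] [ 1.799912e+02 -1.830000e-02 -1.554602e+02]
joints [ 2.396e+01  1.123e+01 -3.260e+01 -1.000e-02 -4.619e+01 -8.941e+01] tau [ -0.111 -35.776  20.034   4.48   -0.342   0.069] Mz [np.float64(-0.069), np.float64(-0.07), np.float64(-0.1)]
```

Emit:
jog_arm([
  [[-1,0,0,-0.01,-0.06],[-1,0,0,0,0]],
])

```text
time_s: 19.58
tcp_pos: [0.4904, 0.0081, 0.1085]
eef_rot: [180.0, -0.0, -158.9]
contact_force: [-0.3, 0.5, 6.6]
gripper_width: 0.0398
gripper_force: 25.0
```

```bash
python3 s.py
```

```text
19.725 [0.4904 0.0081 0.1085] [0.2686 0.5083 6.3278] [ 0.1518 -0.2383 -0.0809] [ 1.799926e+02 -2.090000e-02 -1.589055e+02]
joints [ 2.396e+01  1.123e+01 -3.260e+01 -1.000e-02 -4.618e+01 -9.286e+01] tau [-2.3000e-02 -3.5413e+01  2.0006e+01  4.4910e+00 -2.0900e-01  6.4000e-02] Mz [np.float64(-0.056), np.float64(-0.133), np.float64(-0.054)]
```

Emit:
jog_arm([
  [[-1,0,0,0.05,0],[-1,0,0,0,0]],
])

```text
time_s: 19.98
tcp_pos: [0.4904, 0.0081, 0.1086]
eef_rot: [180.0, -0.0, -158.9]
contact_force: [1.2, 1.2, 2.2]
gripper_width: 0.0399
gripper_force: 25.0
```

```bash
python3 s.py
```

```text
20.125 [0.4904 0.0081 0.1086] [0.7178 0.5303 1.9636] [ 0.1525 -0.6292  0.0638] [ 1.799928e+02 -3.590000e-02 -1.589579e+02]
joints [ 2.396e+01  1.123e+01 -3.259e+01 -1.000e-02 -4.622e+01 -9.291e+01] tau [-2.7300e-01 -3.7498e+01  2.0923e+01  4.7880e+00 -5.5000e-01 -3.7000e-02] Mz [np.float64(0.061), np.float64(0.067), np.float64(0.064)]
```

Emit:
jog_arm([
  [[-1,0,0,0,-0.04],[-1,0,0,0,0]],
])

```text
time_s: 20.38
tcp_pos: [0.4904, 0.0082, 0.1086]
eef_rot: [180.0, -0.0, -161.3]
contact_force: [0.9, 1.0, 0.7]
gripper_width: 0.04
gripper_force: 25.0
```

```bash
python3 s.py
```

```text
20.525 [0.4904 0.0082 0.1086] [0.6574 0.7663 0.9317] [ 0.3401 -0.4229 -0.0169] [ 1.799892e+02 -3.680000e-02 -1.612367e+02]
joints [ 2.396e+01  1.123e+01 -3.259e+01 -2.000e-02 -4.622e+01 -9.519e+01] tau [-5.0300e-01 -3.8011e+01  2.1485e+01  5.2380e+00 -4.6000e-01 -3.4000e-02] Mz [np.float64(-0.034), np.float64(-0.015), np.float64(-0.001)]
```

Emit:
jog_arm([
  [[-1,0,0,0,-0.05],[-1,0,0,0,0]],
])

```text
time_s: 20.78
tcp_pos: [0.4903, 0.0081, 0.1086]
eef_rot: [180.0, -0.0, -164.1]
contact_force: [0.9, 2.1, -0.5]
gripper_width: 0.0398
gripper_force: 25.0
```

```bash
python3 s.py
```

```text
20.925 [0.4903 0.0081 0.1086] [ 0.095   1.3071 -1.2257] [ 0.5418 -0.3225 -0.0193] [ 1.799895e+02 -3.790000e-02 -1.640815e+02]
joints [ 2.396e+01  1.123e+01 -3.259e+01 -2.000e-02 -4.622e+01 -9.803e+01] tau [ -0.73  -38.824  22.13    5.643  -0.437  -0.043] Mz [np.float64(0.015), np.float64(-0.069), np.float64(-0.004)]
```

Emit:
jog_arm([
  [[-1,0,0,-0.015,-0.05],[-1,0,0,0,0]],
])

```text
time_s: 21.18
tcp_pos: [0.4903, 0.0081, 0.1085]
eef_rot: [180.0, -0.0, -167.0]
contact_force: [0.3, 2.0, -1.1]
gripper_width: 0.04
gripper_force: 25.0
```

```bash
python3 s.py
```

```text
21.325 [0.4903 0.0081 0.1085] [-0.2817  2.0691 -1.2174] [ 0.6845 -0.0026 -0.0518] [ 1.799926e+02 -3.560000e-02 -1.669429e+02]
joints [ 2.3960e+01  1.1230e+01 -3.2600e+01 -2.0000e-02 -4.6200e+01 -1.0089e+02] tau [-8.4500e-01 -3.8881e+01  2.2608e+01  5.9320e+00 -1.9400e-01 -2.3000e-02] Mz [np.float64(-0.061), np.float64(-0.071), np.float64(-0.024)]
```

Emit:
jog_arm([
  [[-1,0,0.03,-0.015,-0.05],[-1,0,0,0,0]],
])

```text
time_s: 21.58
tcp_pos: [0.4903, 0.0083, 0.1085]
eef_rot: [-180.0, -0.0, -169.8]
contact_force: [-0.8, 0.3, -0.7]
gripper_width: 0.0399
gripper_force: 25.0
```

```bash
python3 s.py
```

```text
21.725 [0.4903 0.0082 0.1085] [-1.4429  0.3804 -0.3679] [ 0.1474  0.3276 -0.0474] [-1.799934e+02 -4.080000e-02 -1.698092e+02]
joints [  23.98   11.24  -32.61   -0.    -46.19 -103.79] tau [ 1.3000e-02 -3.8529e+01  2.3231e+01  5.7730e+00  3.0000e-01  8.0000e-03] Mz [np.float64(-0.048), np.float64(-0.034), np.float64(-0.06)]
```

Emit:
jog_arm([
  [[-1,-0.02,0,-0.01,-0.05],[-1,0,0,0,0]],
])

```text
time_s: 21.98
tcp_pos: [0.4903, 0.0083, 0.1084]
eef_rot: [-180.0, -0.0, -172.7]
contact_force: [-1.8, 0.4, -0.6]
gripper_width: 0.0398
gripper_force: 25.0
```

```bash
python3 s.py
```

```text
22.125 [0.4903 0.0084 0.1084] [-1.0892 -0.3891 -0.4335] [ 0.0716  0.3356 -0.0409] [-1.799972e+02 -2.220000e-02 -1.726721e+02]
joints [ 2.4000e+01  1.1230e+01 -3.2630e+01 -1.0000e-02 -4.6160e+01 -1.0667e+02] tau [ 1.8800e-01 -3.8639e+01  2.3393e+01  5.7610e+00  3.4800e-01 -5.0000e-03] Mz [np.float64(-0.058), np.float64(-0.041), np.float64(-0.024)]
```

Emit:
jog_arm([
  [[-1,0,0,0,-0.04],[-1,0,0,0,0]],
])

```text
time_s: 22.38
tcp_pos: [0.4902, 0.0084, 0.1083]
eef_rot: [-180.0, -0.0, -175.0]
contact_force: [-1.7, -0.4, -0.5]
gripper_width: 0.0398
gripper_force: 25.0
```

```bash
python3 s.py
```

```text
22.525 [0.4903 0.0084 0.1083] [-1.8088 -0.2239 -1.7948] [0.2346 0.4742 0.0175] [ 1.799991e+02 -2.580000e-02 -1.749748e+02]
joints [ 2.4000e+01  1.1240e+01 -3.2630e+01 -1.0000e-02 -4.6160e+01 -1.0897e+02] tau [-1.4000e-02 -3.9078e+01  2.3822e+01  6.0250e+00  3.8900e-01 -3.9000e-02] Mz [np.float64(-0.004), np.float64(0.002), np.float64(0.054)]
```

Torque is starting to rise. Continuing in small steps.

Emit:
jog_arm([
  [[-1,-0.03,0,0,-0.03],[-1,0,0,0,0]],
])

```text
time_s: 22.78
tcp_pos: [0.4902, 0.0085, 0.1083]
eef_rot: [-180.0, -0.0, -176.8]
contact_force: [-0.3, -0.5, -4.0]
gripper_width: 0.0396
gripper_force: 25.0
```

```bash
python3 s.py
```

```text
22.925 [0.4902 0.0085 0.1083] [ 0.2285 -0.6026 -4.7802] [ 0.0552 -0.1706  0.0624] [ 5.999890e+01 -4.500000e-03 -1.767537e+02]
joints [  24.02   11.22  -32.66   -0.    -46.13 -110.77] tau [  0.254 -40.433  23.986   5.946  -0.102  -0.085] Mz [np.float64(0.016), np.float64(0.097), np.float64(0.074)]
```

Emit:
jog_arm([
  [[-1,0,0,-0.03,-0.02],[-1,0,0,0,0]],
])

```text
time_s: 23.18
tcp_pos: [0.4902, 0.0085, 0.1083]
eef_rot: [-180.0, 0.0, -177.9]
contact_force: [-1.3, -2.1, -2.1]
gripper_width: 0.0396
gripper_force: 25.0
```

```bash
python3 s.py
```

```text
23.325 [0.4902 0.0084 0.1082] [-0.9159 -0.4038 -2.0368] [0.112  0.2895 0.1656] [ 5.999980e+01  9.000000e-04 -1.778973e+02]
joints [  24.02   11.22  -32.67    0.    -46.11 -111.92] tau [  0.111 -39.27   23.81    5.807   0.274  -0.191] Mz [np.float64(0.165), np.float64(0.157), np.float64(0.175)]
```

Snug at about 0.165 N m. Releasing and rising.

Emit:
jog_arm([
  [[0.4,0,0,0,0],[0.4,0,0,0,0],[0.4,0,0,0,0],[0.4,0,0,0,0],[0.4,0,0,0,0]],
])

```text
time_s: 23.95
tcp_pos: [0.4902, 0.0085, 0.1082]
eef_rot: [180.0, 0.0, -177.9]
contact_force: [0.2, 0.5, 0.3]
gripper_width: 0.0612
gripper_force: 0.0
```

Emit:
jog_arm([
  [[0.4,0,0,1,0],[0.4,0,0,2,0],[0.4,0,0,4,0],[0.4,0,0,5,0],[0.4,0,-4,2,0],[0.4,0,-5,0,0],[0.4,0,-5,0,0],[0.4,0,-5,0,0]],
])

```text
time_s: 24.95
tcp_pos: [0.4901, -0.183, 0.2493]
eef_rot: [-180.0, 0.1, -177.9]
contact_force: [0.5, -0.2, -0.3]
gripper_width: 0.0614
gripper_force: 0.0
```

```bash
python3 s.py; python3 - <<'E'
from h import *
z=lambda im,x,y,w,h,k: cv2.resize(im[y:y+h,x:x+w],None,fx=k,fy=k,interpolation=cv2.INTER_CUBIC)
s=r.capture("side");t=r.capture("top"); b=cv2.imread("pics/side0.png")
cv2.imwrite("pics/end.png",np.vstack([np.hstack([z(s,265,180,80,60,5),z(b,265,180,80,60,5)]),np.hstack([z(t,210,225,100,75,4),np.zeros((300,400,3),np.uint8)])]))
E
```

```text
25.1 [ 0.4897 -0.1852  0.2487] [ 0.0562 -1.2807  0.5455] [-0.1739 -0.2246 -0.0192] [-1.799570e+02 -3.900000e-03 -1.780527e+02]
joints [ 8.000e-01  6.090e+00 -1.800e+01  5.000e-02 -6.592e+01 -8.887e+01] tau [ -0.605 -38.439  27.892   6.447  -0.117   0.233] Mz [np.float64(-0.003), np.float64(-0.036), np.float64(-0.019)]
```

View pics/end.png

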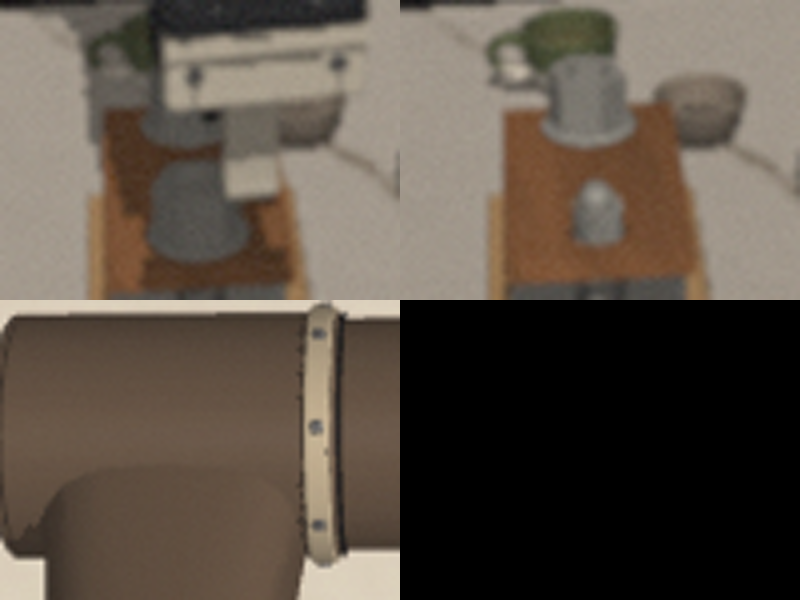

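The nut sits flat on the plate (side crop (200,215)). The plate's front edge dropped from about row 278 to 287 in the crop, around 1.6 px, which matches the 4 mm travel. The other items in view haven't moved, so I'm handing in.

```bash
python3 -c "
from plant import r
print(r.close_job())"
```

```text
the job is handed in; nothing more can be done
None
```

The steel nut is on the bare stud and screwed down snug (about 0.17 N m), the plate looks fully down, and the job was handed in at about 25 s with the gripper clear; no verdict came back.

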